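# Fill the last place in the gift tray and gauge it

## Task

The wooden gift tray still has one empty place: lay the pink wrapped soap flat into it, setting it down without dropping it, so that nothing stands above the rim, and let go. Then check the packing by sweeping the dark wooden gauge bridge by its brass grip along the whole tray, right to the stop at its other end, and leave it there.

Things in the scene. Friction and masses are not known exactly. Their poses are not given: they have to be found in the camera images.
- soap_pink: pink wrapped soap bar, a box 50 (its x) x 75 (its y) x 26 mm high, 0.1 kg, lying flat and loose on the table in front of the tray, in a row with a black carton (50 x 62 x 40 mm) and a round balm tin (69 mm across, 34 mm high) in any order; origin at the centre of its underside, z up. To its right a table lamp post 0.5 m high stands at x 0.46, y -0.20
- liner: brown cardboard liner, 50 x 74 x 2 mm, fixed on the floor of the tray's one empty compartment and centred in it (left, middle or right one of three); origin at the centre of its underside, 6 mm above the table; x across the tray away from the robot, y along the tray to the robot's left, z up, turned with the tray
- tray: pale wooden tray, fixed; origin under its middle, on the table; axes as the liner's. 3 compartments along y, 92 mm apart, each inside 64 (x) x 88 (y) mm, floor 6 mm and rim 40 mm above the table; outer walls 6 mm thick, dividers 4 mm thick, 14 mm high. Mid-compartment both long walls have a notch 48 mm wide (y) down to the floor for fingers holding a soap across its 50 mm. Two places hold a green and a cream soap
- gauge (a joint): travel of the gauge bridge in m: about 0 at the stop on the robot's left, where it starts parked just clear of the compartments, 0.31 at the stop on the right; it grows as the bridge moves along the liner's -y. It slides with about 1.5 N of friction and stays where it is left
- gauge_grip (a point): grip point of the gauge bridge: a brass block standing on the middle of its beam, 16 mm across the tray (liner x) x 24 mm along it (liner y) x 30 mm high, its top 80 mm above the table; the point is on its axis, 67 mm above the table. The dark wooden beam under it lies 41 to 51 mm above the table, spans the whole tray and is 20 mm wide; its two legs run on the base board outside the long walls
Things that resemble listed ones, but are neither listed nor needed, are in the scene too. Leave any orange look-alike of the soap_pink alone.

How it is judged:
On the way, in this order (a step that is already met when the one before it is completed fails the run):
1. the pink soap lies flat in the empty place and is let go, the gauge bridge still parked at the start (x of soap_pink in the frame of liner between -0.012 and 0.012 m and y of soap_pink in the frame of liner between -0.012 and 0.012 m and z of soap_pink in the frame of liner below 0.007 m and angle between soap_pink's own z axis and vertical below 0.12 rad and contact force between the fingers and soap_pink below 0.05 N and value of joint gauge below 0.03 m), for 0.2 s.
2. the gauge bridge has been swept along the whole tray to the other stop (value of joint gauge above 0.295 m), for 0.2 s.
At the end, for the whole second after the job is handed in: The pink soap rests flat (within about 7 degrees) on the liner in the formerly empty place, within 12 mm of its centre along and across the tray and with its underside no more than 5 mm above the liner, released and still; the gauge bridge stands within 15 mm of the stop at the other end (x of soap_pink in the frame of liner between -0.012 and 0.012 m and y of soap_pink in the frame of liner between -0.012 and 0.012 m and z of soap_pink in the frame of liner below 0.007 m and angle between soap_pink's own z axis and vertical below 0.12 rad and contact force between the fingers and soap_pink below 0.05 N and linear speed of soap_pink below 0.02 m/s and value of joint gauge above 0.295 m); the robot touches nothing.
It fails at once if the pink soap is dropped (falls free by more than about 3 cm) (linear speed of soap_pink above 0.8 m/s and contact force between the fingers and soap_pink below 0.01 N and height (world z) of soap_pink above 0.002 m).
It also fails if it takes over 56 s, if anything falls off the work surface, if the arm or the gripper's body presses on something with over 40 N, if the wrist force passes 120 N, or if a joint passes its speed limit or range.

## Robot

A 7-joint arm with a two-finger parallel gripper is mounted at the origin on a cart in front of the work surface, level with it; the furniture and walls round the work are solid. World frame = base frame: x ahead of the robot, y to its left, z up, the work surface at z = 0. Lengths are in m, angles in rad, forces in N, time in s.
With the tool pointing down it reaches from about 0.425 to 0.8 m from the base axis. Payload 8.3 kg.
Tool frame: the origin (TCP) lies at the very end of the fingers, on their centre line; the grasp point (between the pads) lies 19 mm behind it; z points along the fingers, y is the direction in which the jaws open and shut (so a half turn about z gives the same grasp; the last joint's range is limited). The gripper opens to 85 mm and grips with 20 to 120 N. Pads are 22 mm wide; open, the fingers measure 114 mm over their backs; the gripper's body (76 mm by 85 mm) begins 54 mm behind the grasp point. The pads swing forward as they close: fully open they stand 13 mm farther back than shut.
Start: joints at [1.199, 0.383, 0.016, 1.37, -0.006, 1.388, -0.046], TCP at [0.19, -0.595, 0.231] pointing down, gripper open.
Joint ranges: [-2.95, 2.95], [-0.25, 2.06], [-1.52, 1.56], [0.18, 2.33], [-1.44, 4.58], [0.02, 2.06], [-3.01, 3.01]. Speed limits (rad/s): [2.39, 2.39, 3.01, 3.01, 3.14, 3.14, 3.14].

## Interface

Orientations are given as a unit quaternion [w, x, y, z].
In Python, from plant import monitor, read_camera, job gives the robot as it stands.
- The arm moves only by the tool step_arm, never from a script. Its argument "plan" is a list that holds one entry, the list of rows, each a list of 5 numbers: the shift along the tool's x, y, z in cm, then the turn about the tool's z in degrees, then the opening, from 0 (shut) to 1 (fully open). In form: [[[x, y, z, turn, fingers], ...]]. A call has 1 to 12 rows; each row is the pose to reach, as a shift and turn from the pose commanded when the call began, along the tool's axes at that moment; what a row does not reach only later rows make up. A row lasts 1/10 s, in which the tool goes at most 50 mm and 8.59 degrees, less where a joint would pass 70% of its speed; a pose out of reach is approached as far as the arm can. A call with a gripper value outside its range is refused whole. The fingers move at their own pace and stop on an object; "force" is the grip in N (left out, the last holds). Time passes only in rows, so rows that repeat a pose let the fingers close. It gives the time, the measured TCP pose, the force and the opening at its end, in the units of the state.
- monitor.read_state(): the state, without advancing time (a new reading comes with each control period).
- read_camera(name): name is "scene" or "side" or "wrist"; returns a dict with "img" (420x560x3 uint8, blue, green, red), "K" (3x3 intrinsics, pixels), "R" (3x3) and "t" (3): a world point X has camera coordinates R X + t. Camera axes: x right, y down, z forward; pixel columns grow to the right and rows downward; lengths in m; the calibration is good to about 2 mm. The wrist camera is an equidistant fisheye: a pixel r from the principal point sees the ray r / f radians off the axis. A picture is of the moment at which its call begins. There is no depth.
- job.sign_off(): hands the job in, once; it reports no verdict.
The state is a dict: "time": time; "q": joint angles; "dq": joint speeds; "joint_efforts": joint torques, N m; "ee_pos": TCP position; "orientation": TCP orientation; "force": force on the tool from outside, world axes, zero at the start; "moment": the same for the moment, N m; "gripper_width": finger opening in m.
Only numpy, scipy, OpenCV 4.12 (cv2) and the standard library are available. Lean on these libraries where they do the work, as an engineer would, in place of code of your own. Each camera call takes 0.05 s, during which the arm holds its last target.

## Working session

There is one attempt and no reset: what is moved stays moved. The work goes in short steps, Python scripts to look and compute and a tool call to move; the robot and the scene stay as the last step left them, time stands still between calls to the robot, and variables do not carry over. Pictures are saved under pics/ and viewed, and the job is handed in when it is done.

Besides the shell and the picture viewer there is one more tool, called after ">>>" as name(argument=value, ...) on one line, values as JSON. step_arm: Moves the arm, as the interface text tells. Its arguments: {"type":"object","properties":{"plan":{"type":"array"},"force":{"type":"number"}},"required":["plan"]}

```bash
ls; mkdir -p pics; python3 - <<'E'
from plant import monitor, read_camera
import cv2,numpy as np
for n in ("scene","side","wrist"):
    c=read_camera(n); cv2.imwrite(f"pics/{n}0.png",c["img"]); np.savez(f"pics/{n}0.npz",**c); print(n,c["K"].tolist(),np.round(-c["R"].T@c["t"],3),np.round(c["R"],2).tolist())
print(monitor.read_state())
E
```

```text
pics
scene [[432.1944096458376, 0.0, 277.5934529131917], [0.0, 432.1944096458376, 210.55864359121537], [0.0, 0.0, 1.0]] [0.023 0.64  0.726] [[-0.71, -0.7, 0.02], [-0.52, 0.51, -0.68], [0.47, -0.5, -0.73]]
side [[386.81941298116703, 0.0, 280.800630730373], [0.0, 386.81941298116703, 210.49742871148982], [0.0, 0.0, 1.0]] [0.992 0.107 0.744] [[0.14, 0.99, -0.01], [0.76, -0.11, -0.64], [-0.63, 0.08, -0.77]]
wrist [[325.19226210127806, 0.0, 282.0588313733168], [0.0, 325.19226210127806, 215.03088864503297], [0.0, 0.0, 1.0]] [ 0.253 -0.576  0.374] [[0.3, -0.95, -0.0], [-0.92, -0.29, 0.26], [-0.25, -0.08, -0.97]]
{'time': 0.15, 'q': array([ 1.1991023 ,  0.38404592,  0.01634575,  1.37091052, -0.00627258,
        1.38820463, -0.04649345]), 'dq': array([-0.00073509, -0.00171288,  0.00110142, -0.00272319,  0.00096215,
       -0.00155616, -0.00085063]), 'joint_efforts': array([ 1.92978958e-03, -6.28151536e+01,  8.45448207e-01, -3.72169840e+01,
        1.66020705e-02,  1.08324477e-02,  7.69641792e-05]), 'ee_pos': array([ 0.18987086, -0.59504955,  0.2305088 ]), 'orientation': array([-7.48223367e-04,  9.88096236e-01,  1.53835145e-01, -1.30740057e-04]), 'force': array([ 0.58758349,  0.53861843, -0.4953014 ]), 'moment': array([ 0.01224782, -0.00506483,  0.06425165]), 'gripper_width': 0.08564281025473702}
```

View pics/scene0.png

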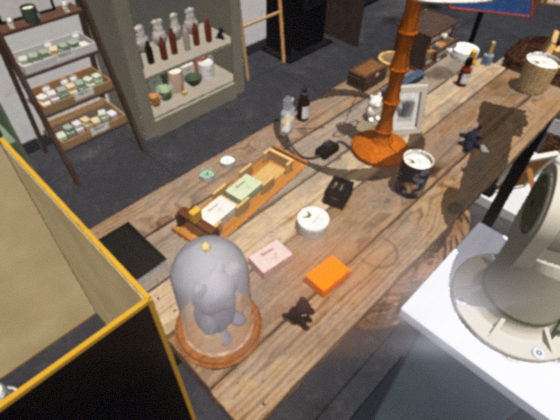

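View pics/side0.png

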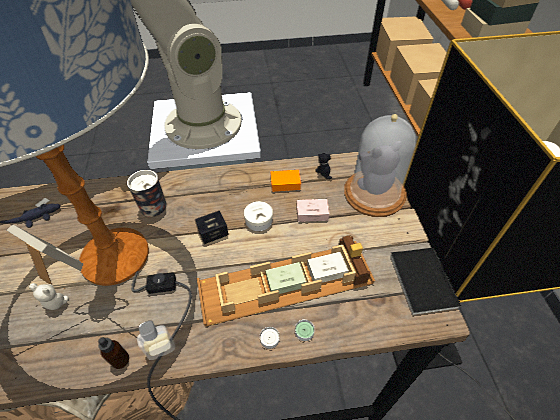

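View pics/wrist0.png

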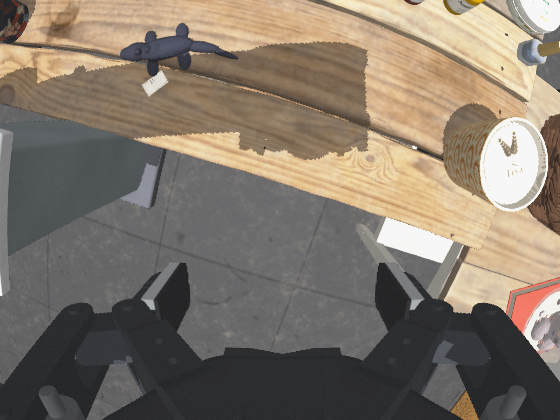

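The empty place is the right-hand compartment: side view around (240,290), next to green (285,277) and cream (328,265). The candidates are the pink bar at side (313,209) / scene (271,257) and the orange look-alike at side (286,181). I'll confirm with crops, then measure.

```bash
cat > h.py <<'E'
import numpy as np,cv2
def load(n): return dict(np.load(f"pics/{n}.npz"))
def ray(c,u,v,fish=False):
    K=c["K"];x=(u-K[0,2])/K[0,0];y=(v-K[1,2])/K[1,1]
    if fish:
        r=np.hypot(x,y); d=np.array([np.sin(r)*x/max(r,1e-9),np.sin(r)*y/max(r,1e-9),np.cos(r)])
    else: d=np.array([x,y,1.])
    return -c["R"].T@c["t"], c["R"].T@d
def plane(c,u,v,z,fish=False):
    o,d=ray(c,u,v,fish); return o+d*(z-o[2])/d[2]
def proj(c,X):
    p=c["R"]@np.asarray(X,float)+c["t"]; p=c["K"]@p; return p[:2]/p[2]
E
python3 - <<'E'
from h import *
s=load("side0");c=load("scene0")
a=cv2.resize(s["img"][180:330,190:390],None,fx=4,fy=4,interpolation=cv2.INTER_CUBIC)
b=cv2.resize(c["img"][140:300,170:370],None,fx=4,fy=3.75,interpolation=cv2.INTER_CUBIC)
cv2.imwrite("pics/cs0.png",a);cv2.imwrite("pics/cc0.png",b)
for n,u,v in(("side lamp base",113,258),("post side low",108,235)): print(n,plane(s,u,v,0.02))
print("scene base",plane(c,380,148,.02))
for z in (0,.1,.2,.3,.5,.6):print(z,proj(s,[.46,-.2,z]),proj(c,[.46,-.2,z]))
E
```

```text
side lamp base [ 0.47886557 -0.2019193   0.02      ]
post side low [ 0.41243007 -0.22197237  0.02      ]
scene base [ 0.45108086 -0.18972223  0.02      ]
0 [117.97397434 255.71685672] [378.08210785 150.72447148]
0.1 [102.03459508 229.4747257 ] [385.56259658 119.25881125]
0.2 [ 82.73144368 197.69457793] [394.12705513  83.23357911]
0.3 [ 58.87409736 158.41653593] [404.02949878  41.58029435]
0.5 [-10.94066836  43.47553357] [429.33471289 -64.86265318]
0.6 [-64.96809884 -45.47365862] [ 445.85976725 -134.37305081]
```

View pics/cs0.png

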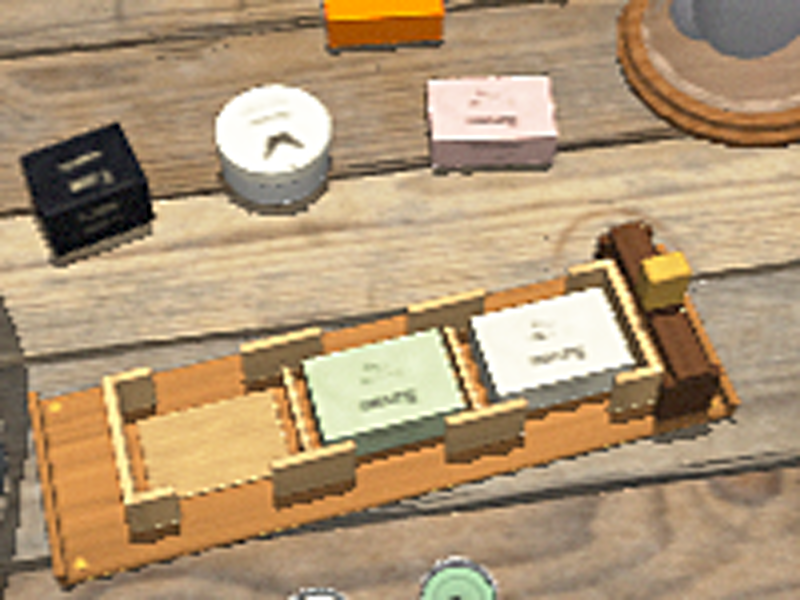

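View pics/cc0.png

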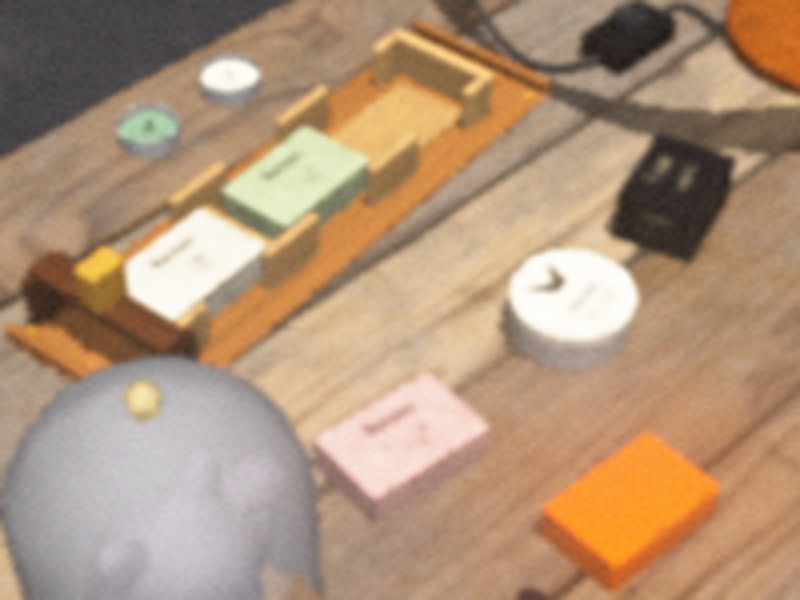

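```bash
python3 - <<'E'
from h import *
s=load("side0");c=load("scene0")
cv2.imwrite("pics/l1.png",cv2.resize(s["img"][0:200,0:270],None,fx=2.9,fy=2.9))
cv2.imwrite("pics/l2.png",cv2.resize(c["img"][0:120,380:560],None,fx=4,fy=4))
E
```

```text
(no output)
```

View pics/l1.png

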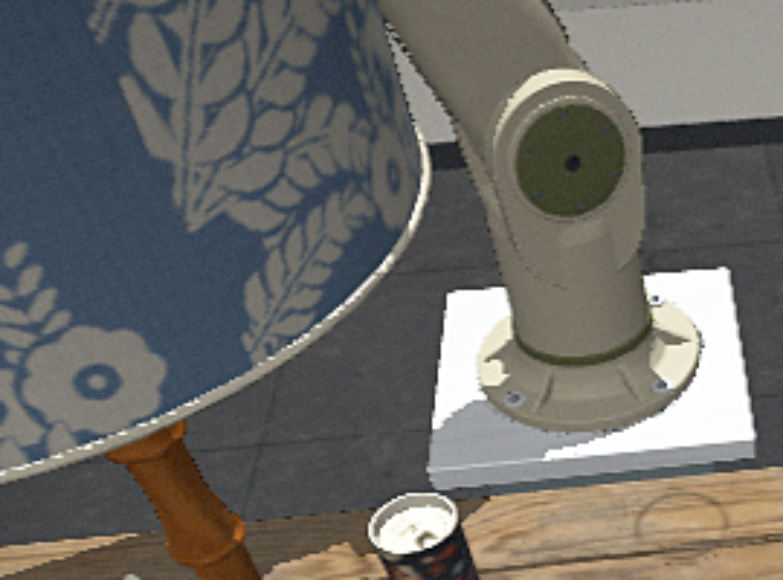

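View pics/l2.png

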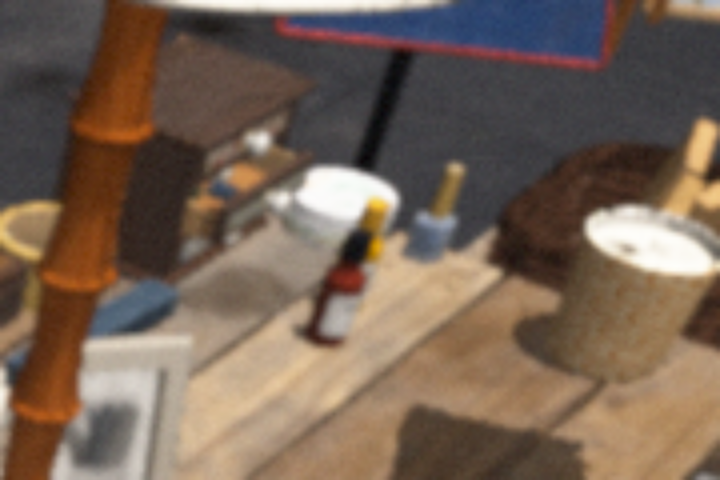

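```bash
python3 - <<'E'
from h import *
s=load("side0");c=load("scene0")
P=[(5,470),(150,430),(250,372),(350,300),(415,220),(432,160)]
for h in (.4,.45,.5,.55,.6):
    print(h,[round(float(np.hypot(*(plane(s,u/2.9,v/2.9,h)[:2]-[.46,-.2]))),3) for u,v in P],
     "scene",[round(float(np.hypot(*(plane(c,380+u/4,v/4,h)[:2]-[.46,-.2]))),3) for u,v in [(150,6),(250,12),(400,6),(450,0)]])
# side measure pixels
def S(u,v,z): return plane(s,190+u/4,180+v/4,z)
def C(u,v,z): return plane(c,170+u/4,140+v/3.75,z)
# board corners z? base board end & grip
for nm,z,ps,pc in [
 ("pink top",.026,[(429,84),(549,77),(556,134),(432,142)],[(427,374),(490,430),(377,490),(316,442)]),
 ("grip top",.08,[(640,262),(683,252),(692,275),(650,288)],[(75,265),(103,248),(124,258),(98,280)]),
 ("green top",.034,[(303,362),(447,328),(468,408),(320,445)],[(307,128),(369,163),(288,217),(223,190)]),
 ("cream top",.034,[(470,315),(600,290),(635,365),(492,402)],[(206,208),(268,240),(195,300),(124,260)]),
 ("liner",.008,[(138,418),(275,392),(288,464),(145,497)],[]),
 ("orange top",.026,[(325,-5),(440,-5),(443,20),(328,28)],[(650,433),(718,488),(610,560),(541,512)]),
 ]:
    A=np.array([S(*p,z) for p in ps]);B=np.array([C(*p,z) for p in pc])
    print(nm,A.mean(0).round(4),A[:,:2].round(3).tolist()); 
    if len(pc):print("   ",B.mean(0).round(4),B[:,:2].round(3).tolist())
print("dome base", C(160,600,0.0), "tip")
E
```

```text
0.4 [0.116, 0.112, 0.112, 0.135, 0.174, 0.211] scene [0.044, 0.064, 0.123, 0.147]
0.45 [0.181, 0.185, 0.18, 0.18, 0.184, 0.19] scene [0.182, 0.18, 0.18, 0.182]
0.5 [0.253, 0.258, 0.252, 0.245, 0.231, 0.216] scene [0.321, 0.317, 0.304, 0.299]
0.55 [0.326, 0.331, 0.325, 0.316, 0.298, 0.277] scene [0.46, 0.456, 0.442, 0.436]
0.6 [0.4, 0.404, 0.4, 0.391, 0.375, 0.356] scene [0.598, 0.595, 0.584, 0.579]
pink top [0.4039 0.2625 0.026 ] [[0.379, 0.228], [0.384, 0.302], [0.429, 0.297], [0.424, 0.222]]
    [0.3984 0.2631 0.026 ] [[0.419, 0.225], [0.369, 0.23], [0.381, 0.298], [0.425, 0.298]]
grip top [0.5674 0.3191 0.08  ] [[0.561, 0.307], [0.558, 0.331], [0.573, 0.331], [0.577, 0.308]]
    [0.5604 0.3209 0.08  ] [[0.568, 0.331], [0.568, 0.313], [0.555, 0.31], [0.551, 0.33]]
green top [0.5874 0.1696 0.034 ] [[0.568, 0.129], [0.558, 0.208], [0.607, 0.21], [0.617, 0.132]]
    [0.5792 0.1706 0.034 ] [[0.606, 0.138], [0.557, 0.134], [0.555, 0.2], [0.598, 0.211]]
cream top [0.5744 0.2601 0.034 ] [[0.552, 0.221], [0.546, 0.294], [0.595, 0.302], [0.605, 0.223]]
    [0.5682 0.2539 0.034 ] [[0.593, 0.228], [0.548, 0.22], [0.54, 0.28], [0.591, 0.288]]
liner [0.5934 0.0765 0.008 ] [[0.574, 0.039], [0.568, 0.113], [0.612, 0.115], [0.62, 0.04]]
orange top [0.312  0.2103 0.026 ] [[0.294, 0.174], [0.305, 0.248], [0.327, 0.246], [0.323, 0.173]]
    [0.2904 0.2131 0.026 ] [[0.311, 0.174], [0.264, 0.178], [0.272, 0.25], [0.315, 0.251]]
dome base [0.41821554 0.40754717 0.        ] tip
```

The rays fit the lamp shade as a ring at z=0.45 with radius 0.18, so it's a real obstacle on the way. I'll make a small retracting move first to learn how the arm folds.

>>> step_arm(plan=[[[0, -3, -2, 0, 1], [0, -7, -5, 0, 1], [0, -11, -8, 0, 1], [0, -15, -10, 0, 0.5], [0, -18, -10, 0, 0.5], [0, -20, -10, 0, 0.5]]])

```text
time: 0.75
ee_pos: [0.1287, -0.4033, 0.3323]
orientation: [0.001, 0.988, 0.154, 0.0]
force: [0.5, 0.4, 0.3]
gripper_width: 0.0442
```

```bash
python3 - <<'E'
from plant import monitor, read_camera
import cv2,numpy as np
s=monitor.read_state();print({k:np.round(v,4).tolist() for k,v in s.items()})
for n in ("side","scene","wrist"):
    c=read_camera(n); cv2.imwrite(f"pics/{n}1.png",c["img"]); np.savez(f"pics/{n}1.npz",**c)
E
```

```text
{'time': 0.75, 'q': [1.1932, -0.0868, -0.006, 1.6881, -0.0006, 1.5383, -0.0747], 'dq': [0.0027, -0.4089, -0.0319, 0.4085, -0.0055, 0.0167, -0.0273], 'joint_efforts': [0.0161, -30.8159, -0.0329, -39.237, 0.0228, 0.1295, 0.0345], 'ee_pos': [0.1287, -0.4033, 0.3323], 'orientation': [0.001, 0.9881, 0.1538, 0.0003], 'force': [0.5053, 0.3751, 0.2604], 'moment': [-0.0194, 0.0073, -0.0026], 'gripper_width': 0.0442}
```

View pics/side1.png

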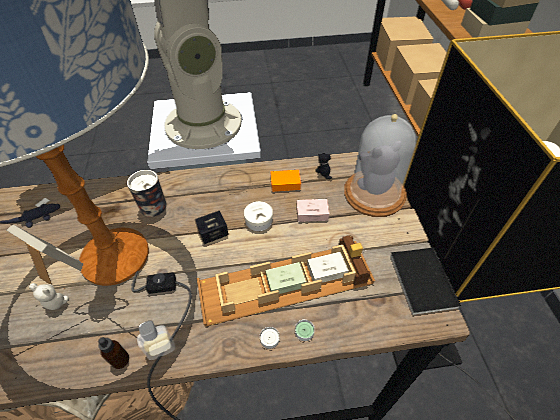

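View pics/wrist1.png

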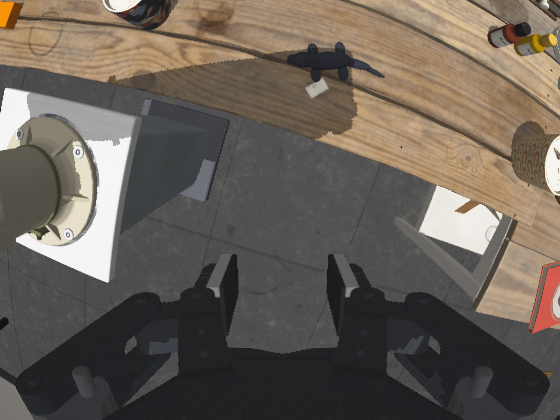

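```bash
python3 - <<'E'
from h import *
s=load("side0");c=load("scene0")
# silhouette ray min distance to lamp axis & height
for u,v in [(432,160),(425,130),(410,90),(395,50),(376,5)]:
    o,d=ray(s,u/2.9,v/2.9); p=o[:2]-[.46,-.2]; t=-(p@d[:2])/(d[:2]@d[:2]); X=o+t*d
    print(u,v,np.hypot(*(X[:2]-[.46,-.2])).round(3),X.round(3))
for z in (.3,.36,.4,.34): print(z,proj(s,[0,0,z]))
# small objects
for n,u,v,z in (("can base",150,212,0),("can top",146,182,.1),("fig",323,175,0),("dome base front",376,212,0),("dome left",346,190,0),("dome right",411,190,0)): print(n,plane(s,u,v,z).round(3))
print("can scene base",plane(c,414,192,0).round(3),"top",plane(c,418,158,.1).round(3))
o,d=ray(s,394,118);
for z in (.1,.15,.2,.25):print("dome tip",z,plane(s,394,118,z).round(3),plane(c,206,246,z).round(3))
E
```

```text
432 160 0.19 [ 0.42  -0.014  0.447]
425 130 0.19 [ 0.421 -0.014  0.463]
410 90 0.189 [ 0.42  -0.015  0.484]
395 50 0.187 [ 0.42  -0.017  0.503]
376 5 0.185 [ 0.42  -0.02   0.523]
0.3 [183.88913052  24.81637062]
0.36 [178.77818837  -0.75988374]
0.4 [175.07374585 -19.29771128]
0.34 [180.53831024   8.04814488]
can base [ 0.339 -0.137  0.   ]
can top [ 0.333 -0.12   0.1  ]
fig [0.275 0.317 0.   ]
dome base front [0.421 0.42  0.   ]
dome left [0.338 0.365 0.   ]
dome right [0.362 0.532 0.   ]
can scene base [ 0.306 -0.133  0.   ] top [ 0.321 -0.128  0.1  ]
dome tip 0.1 [0.189 0.522 0.1  ] [0.458 0.372 0.1  ]
dome tip 0.15 [0.251 0.489 0.15 ] [0.423 0.394 0.15 ]
dome tip 0.2 [0.314 0.457 0.2  ] [0.388 0.415 0.2  ]
dome tip 0.25 [0.376 0.425 0.25 ] [0.353 0.437 0.25 ]
```

The lamp post and its shade sit between the arm and the work. I'll pass high and close in: TCP near z 0.52, radius about 0.31, fingers shut and camera facing the base.

>>> step_arm(plan=[[[0, -1, -2, -8.5, 0.2], [0, -2, -4, -17, 0], [0, -3, -6, -25, 0], [0, -4, -8, -33, 0], [0, -5, -10, -41, 0], [0, -6, -12, -49, 0], [0, -7, -14, -57, 0], [0, -8, -16, -65, 0], [0, -9, -18, -73, 0], [0, -10, -19, -81, 0], [0, -11, -19, -90, 0], [0, -11.5, -19, -90, 0]]])

```text
time: 2.1
ee_pos: [0.0947, -0.2957, 0.5217]
orientation: [0.0, 0.587, 0.809, -0.0]
force: [0.1, 0.0, -0.8]
gripper_width: -0.0001
```

```bash
python3 - <<'E'
from plant import monitor, read_camera
import cv2,numpy as np
s=monitor.read_state();print({k:np.round(v,4).tolist() for k,v in s.items()}); p=s['ee_pos'];print(np.hypot(p[0],p[1]),np.degrees(np.arctan2(p[1],p[0])))
for n in ("wrist",):
    c=read_camera(n); cv2.imwrite(f"pics/{n}2.png",c["img"]); np.savez(f"pics/{n}2.npz",**c)
E
```

```text
{'time': 2.1, 'q': [1.1379, -0.2508, 0.0138, 1.4019, 0.0035, 1.9899, 1.4682], 'dq': [0.8139, -0.05, -0.5744, 0.0614, -0.1554, 0.0012, 0.1506], 'joint_efforts': [-6.1866, -17.1811, 1.7624, -34.8018, 0.5374, 0.0974, 1.4295], 'ee_pos': [0.0947, -0.2957, 0.5217], 'orientation': [0.0003, 0.5872, 0.8094, -0.0], 'force': [0.0974, 0.0407, -0.837], 'moment': [-0.0197, 0.0212, -0.0379], 'gripper_width': -0.0001}
0.31048073306719237 -72.23515558447522
```

View pics/wrist2.png

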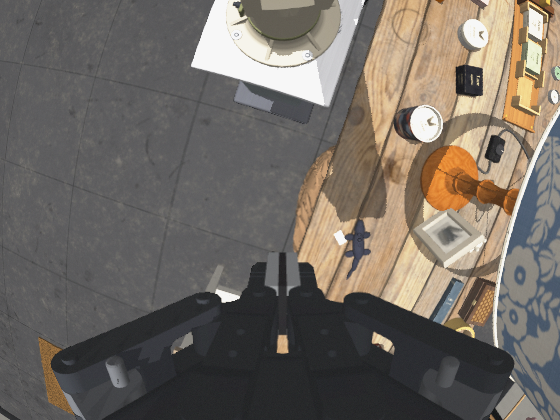

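>>> step_arm(plan=[[[-1, 1.4, 0, -2.5, 0], [-0.9, 2.8, 0, -5, 0], [-0.55, 5.6, 0, -10, 0], [0.05, 8.3, 0, -15, 0], [0.9, 10.9, 0, -20, 0], [2, 13.5, 0, -25, 0], [2.6, 14.8, 0, -27.5, 0], [3.25, 16, 0, -30, 0], [3.8, 17, 0, -32, 0]]])

```text
time: 3.05
ee_pos: [0.2453, -0.2071, 0.5212]
orientation: [-0.0, 0.343, 0.939, 0.0]
force: [0.4, -0.4, -0.2]
gripper_width: -0.0001
```

```bash
cat > st.py <<'E'
from plant import monitor
import numpy as np
s=monitor.read_state();p=s['ee_pos']
for k in ('time','q','dq','joint_efforts','ee_pos','orientation','force','gripper_width'): print(k,np.round(s[k],3).tolist())
print("r",np.hypot(p[0],p[1]).round(4),"az",np.degrees(np.arctan2(p[1],p[0])).round(2))
E
python3 st.py; python3 - <<'E'
from plant import read_camera
import cv2,numpy as np
for n in ("wrist","scene"):
    c=read_camera(n); cv2.imwrite(f"pics/{n}3.png",c["img"])
E
```

```text
time 3.05
q [0.933, -0.222, -0.234, 1.377, -0.056, 1.981, 1.551]
dq [-0.121, 0.004, -0.152, -0.013, -0.034, -0.002, 0.044]
joint_efforts [0.458, -19.029, 1.679, -34.591, 0.024, 0.02, -0.057]
ee_pos [0.245, -0.207, 0.521]
orientation [-0.0, 0.343, 0.939, 0.0]
force [0.412, -0.404, -0.16]
gripper_width -0.0
r 0.321 az -40.17
```

View pics/wrist3.png

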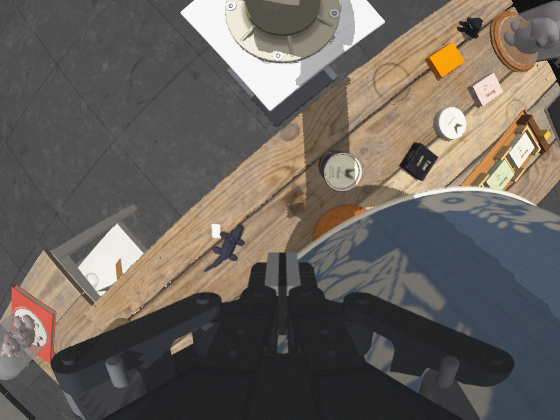

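View pics/scene3.png

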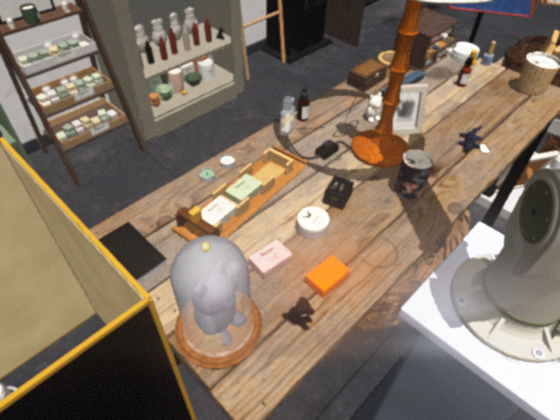

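>>> step_arm(plan=[[[0.5, 0.5, 0, -1, 0], [0.55, 1.1, 0, -2, 0], [0.6, 1.65, 0, -3, 0], [0.6, 2.2, 0, -4, 0], [0.65, 2.75, 0, -5, 0]]])

```text
time: 3.65
ee_pos: [0.2577, -0.182, 0.5213]
orientation: [0.0, 0.303, 0.953, 0.0]
force: [-0.7, -1.0, -1.0]
gripper_width: -0.0004
```

```bash
python3 st.py
```

```text
time 3.65
q [0.901, -0.235, -0.269, 1.384, -0.068, 1.983, 1.568]
dq [-0.07, -0.001, -0.077, -0.003, -0.019, 0.001, 0.026]
joint_efforts [0.46, -17.934, 2.197, -34.634, 0.059, 0.008, -0.061]
ee_pos [0.258, -0.182, 0.521]
orientation [0.0, 0.303, 0.953, 0.0]
force [-0.711, -1.046, -1.016]
gripper_width -0.0
r 0.3155 az -35.23
```

>>> step_arm(plan=[[[0, 0.55, 0, -1, 0], [0, 1.1, 0, -2, 0], [0.05, 1.65, 0, -3, 0], [0.1, 2.2, 0, -4, 0], [0.1, 2.75, 0, -5, 0], [0.2, 3.3, 0, -6, 0]]])

```text
time: 4.25
ee_pos: [0.2752, -0.1538, 0.5213]
orientation: [0.0, 0.252, 0.968, 0.0]
force: [1.0, -0.0, 0.0]
gripper_width: 0.0
```

```bash
python3 st.py;  python3 - <<'E'
from plant import read_camera
import cv2,numpy as np
for n in ("wrist","side"):
    c=read_camera(n); cv2.imwrite(f"pics/{n}4.png",c["img"])
E
```

```text
time 4.25
q [0.859, -0.237, -0.312, 1.383, -0.079, 1.983, 1.585]
dq [-0.081, -0.013, -0.062, 0.004, -0.021, 0.006, 0.028]
joint_efforts [0.511, -17.201, 2.486, -34.633, 0.056, -0.009, -0.058]
ee_pos [0.275, -0.154, 0.521]
orientation [0.0, 0.252, 0.968, 0.0]
force [0.971, -0.002, 0.03]
gripper_width 0.0
r 0.3152 az -29.2
```

View pics/wrist4.png

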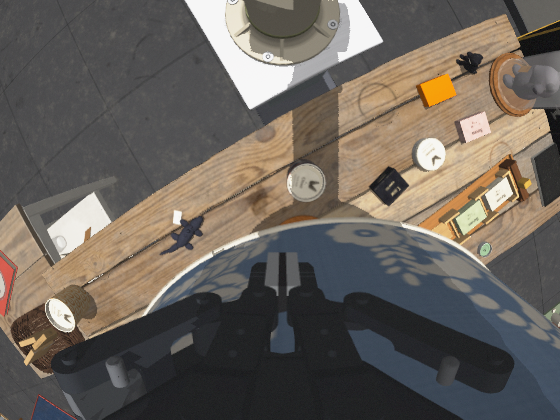

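View pics/side4.png

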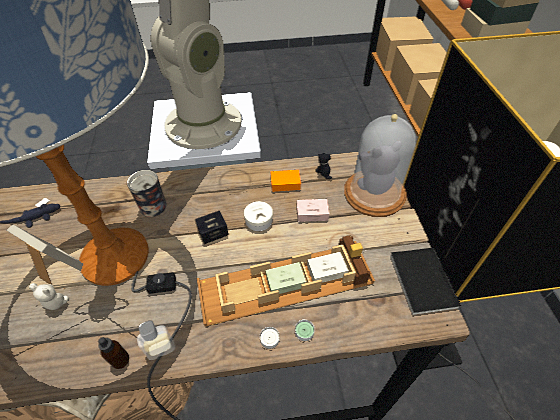

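>>> step_arm(plan=[[[0, 0.8, 0, -1.5, 0], [0.1, 1.65, 0, -3, 0], [0.1, 2.5, 0, -4.5, 0], [0.2, 3.3, 0, -6, 0], [0.3, 4.4, 0, -8, 0], [0.5, 5.5, 0, -10, 0], [0.7, 6.55, 0, -12, 0], [0.9, 7.6, 0, -14, 0], [1.2, 8.7, 0, -16, 0], [1.55, 9.7, 0, -18, 0]]])

```text
time: 5.35
ee_pos: [0.3091, -0.061, 0.5213]
orientation: [-0.0, 0.097, 0.995, 0.0]
force: [-0.1, 0.2, 0.4]
gripper_width: 0.0005
```

```bash
python3 st.py
```

```text
time 5.35
q [0.704, -0.245, -0.419, 1.379, -0.108, 1.985, 1.629]
dq [-0.247, -0.017, -0.047, 0.004, -0.017, 0.006, 0.046]
joint_efforts [1.668, -15.24, 3.42, -34.477, 0.041, 0.001, -0.104]
ee_pos [0.309, -0.061, 0.521]
orientation [-0.0, 0.097, 0.995, 0.0]
force [-0.071, 0.213, 0.355]
gripper_width 0.0
r 0.315 az -11.17
```

>>> step_arm(plan=[[[-0.2, 2, 0, 7, 0], [-0.5, 5, 1, 14, 0], [-0.8, 8, 3, 22, 0], [-1, 11, 6, 30, 0.5], [-1.3, 14, 9, 38, 1], [-1.6, 17, 12, 46, 1], [-1.9, 20, 15, 54, 1], [-2.2, 23, 18, 62, 1], [-2.4, 26, 21, 70, 1], [-2.6, 29, 24, 78, 1], [-2.8, 31.5, 27, 82.8, 1], [-2.8, 33.5, 29, 82.8, 1]]])

```text
time: 6.55
ee_pos: [0.403, 0.2617, 0.2309]
orientation: [0.001, 0.734, 0.679, 0.001]
force: [0.7, -1.0, 0.5]
gripper_width: 0.0852
```

>>> step_arm(plan=[[[0, 0, 0, 0, 1], [0, 0, 0, 0, 1]]])

```text
time: 6.75
ee_pos: [0.4009, 0.262, 0.2306]
orientation: [-0.002, 0.731, 0.683, -0.001]
force: [0.1, -0.7, 0.6]
gripper_width: 0.0851
```

```bash
python3 st.py;  python3 - <<'E'
from plant import read_camera
import cv2,numpy as np
for n in ("wrist","side"):
    c=read_camera(n); cv2.imwrite(f"pics/{n}5.png",c["img"]);np.savez(f"pics/{n}5.npz",**c)
E
```

```text
time 6.75
q [0.379, 0.208, -1.145, 1.718, 0.191, 1.343, -0.869]
dq [0.037, -0.067, 0.009, -0.022, -0.01, 0.007, 0.017]
joint_efforts [-1.027, -26.944, -7.063, -34.965, 0.194, -0.209, -0.547]
ee_pos [0.401, 0.262, 0.231]
orientation [-0.002, 0.731, 0.683, -0.001]
force [0.074, -0.747, 0.632]
gripper_width 0.085
r 0.4789 az 33.17
```

View pics/wrist5.png

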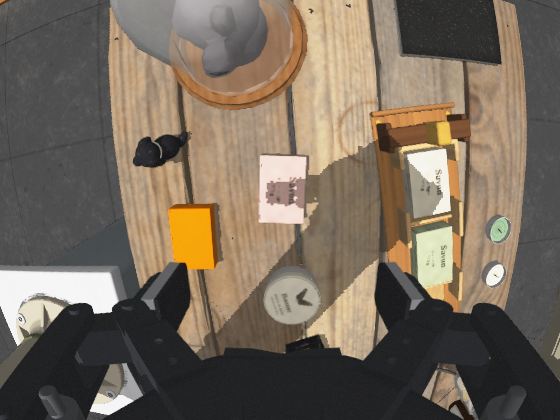

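View pics/side5.png

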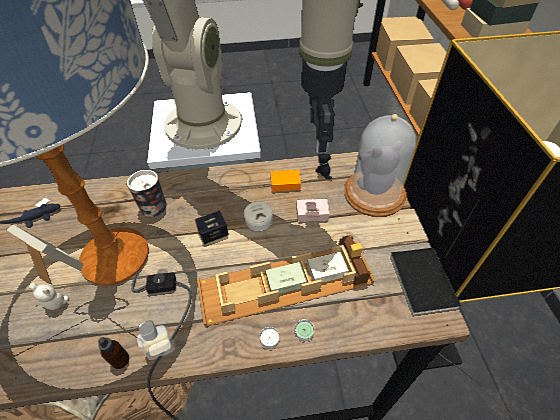

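The wrist view at 23 cm shows the pink bar at (284,189), the orange look-alike at (192,237), the tin at (291,295) and the dome at (235,40). The pink one fits: it has the right colour, and its 50x75 face is in the row with the tin and carton. Measuring precisely.

```bash
cat > soap.py <<'E'
from h import *
import sys
def soap(n,fish,z=.026,roi=None,lo=(0,8,120),hi=(180,70,255)):
    c=load(n);im=c["img"]
    hsv=cv2.cvtColor(im,cv2.COLOR_BGR2HSV)
    m=((hsv[...,0]<10)|(hsv[...,0]>165))&(hsv[...,1]>12)&(hsv[...,1]<90)&(hsv[...,2]>150)
    m=m.astype(np.uint8)*255
    if roi:
        k=np.zeros_like(m);k[roi[1]:roi[3],roi[0]:roi[2]]=255;m&=k
    m=cv2.morphologyEx(m,cv2.MORPH_CLOSE,np.ones((9,9)))
    cs,_=cv2.findContours(m,0,2);cc=max(cs,key=cv2.contourArea)
    P=np.array([plane(c,*p[0],z,fish)[:2] for p in cc.astype(float)])
    r=cv2.minAreaRect((P*1000).astype(np.float32))
    return cv2.contourArea(cc),cc.reshape(-1,2).min(0),cc.reshape(-1,2).max(0),r
if __name__=="__main__":
    print(soap("wrist5",True,roi=(240,130,330,245)))
    print(soap("side0",False,roi=(290,190,335,225)))
    c=load("wrist5")
    for p in [(261,154),(308,155),(304,224),(258,223)]: print(plane(c,*p,.026,True).round(4))
    # liner-tray features
    for nm,z,ps in [("grip",.08,[(438,122),(452,122),(452,145),(440,144)]),("cream",.034,[(404,152),(444,147),(452,214),(412,219)]),("green",.034,[(413,229),(450,224),(453,286),(418,281)])]:
        A=np.array([plane(c,*p,z,True) for p in ps]);print(nm,A.mean(0).round(4),A[:,:2].round(3).tolist())
    cv2.imwrite("pics/w5c.png",cv2.resize(c["img"][90:300,240:480],None,fx=3.3,fy=2.85,interpolation=cv2.INTER_CUBIC))
E
python3 soap.py
```

```text
(2838.5, array([259, 155], dtype=int32), array([306, 223], dtype=int32), ((399.7779846191406, 262.642822265625), (74.9849853515625, 50.3564338684082), 84.14420318603516))
(455.0, array([297, 199], dtype=int32), array([328, 221], dtype=int32), ((411.00341796875, 260.43951416015625), (75.0833511352539, 68.51663208007812), 83.81330108642578))
[0.3804 0.3029 0.026 ]
[0.4306 0.2985 0.026 ]
[0.4222 0.2219 0.026 ]
[0.3709 0.2265 0.026 ]
grip [0.5643 0.3202 0.08  ] [[0.556, 0.331], [0.572, 0.331], [0.572, 0.309], [0.558, 0.31]]
cream [0.5677 0.2617 0.034 ] [[0.536, 0.298], [0.587, 0.303], [0.601, 0.224], [0.547, 0.221]]
green [0.5808 0.1717 0.034 ] [[0.549, 0.209], [0.599, 0.212], [0.614, 0.126], [0.561, 0.14]]
```

View pics/w5c.png

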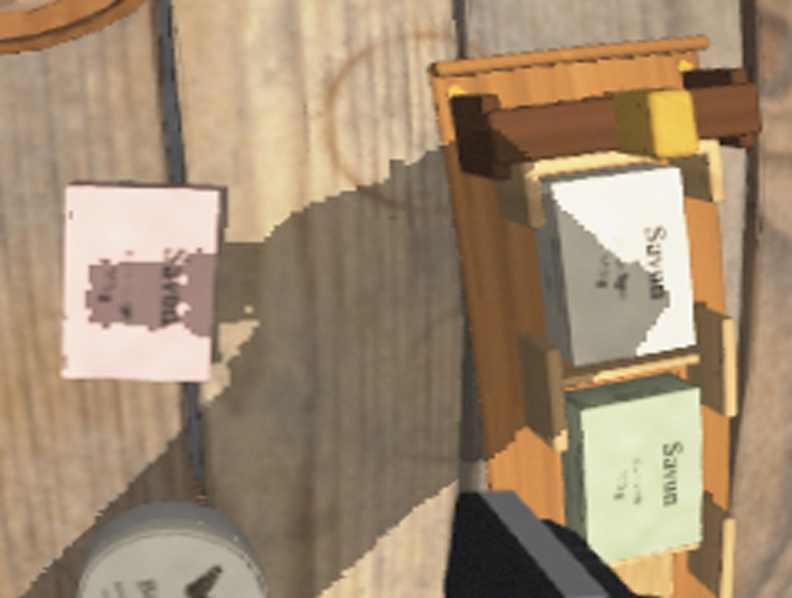

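>>> step_arm(plan=[[[0.05, -0.1, 4, 1, 1], [0.05, -0.1, 8.5, 2, 1], [0.05, -0.1, 13, 2, 1], [0.05, -0.1, 17, 2, 1], [0.05, -0.1, 20, 2, 1], [0.05, -0.1, 21.5, 2, 1], [0.05, -0.1, 22.3, 2, 1], [0.05, -0.1, 22.7, 2, 1], [0.05, -0.1, 22.75, 2, 1]]])

```text
time: 7.75
ee_pos: [0.4021, 0.2618, 0.005]
orientation: [0.0, 0.744, 0.668, 0.001]
force: [-0.6, -0.3, 1.1]
gripper_width: 0.0852
```

```bash
python3 st.py;  python3 - <<'E'
from plant import read_camera
import cv2,numpy as np
for n in ("wrist",):
    c=read_camera(n); cv2.imwrite(f"pics/{n}6.png",c["img"]);np.savez(f"pics/{n}6.npz",**c)
E
```

```text
time 7.75
q [0.144, 0.506, -0.942, 1.979, 0.518, 0.915, -1.175]
dq [-0.005, 0.004, -0.003, -0.0, 0.003, -0.006, -0.004]
joint_efforts [-0.028, -44.37, -12.882, -25.865, 0.125, -0.111, -0.076]
ee_pos [0.402, 0.262, 0.005]
orientation [0.0, 0.744, 0.668, 0.001]
force [-0.567, -0.335, 1.104]
gripper_width 0.085
r 0.4798 az 33.07
```

View pics/wrist6.png

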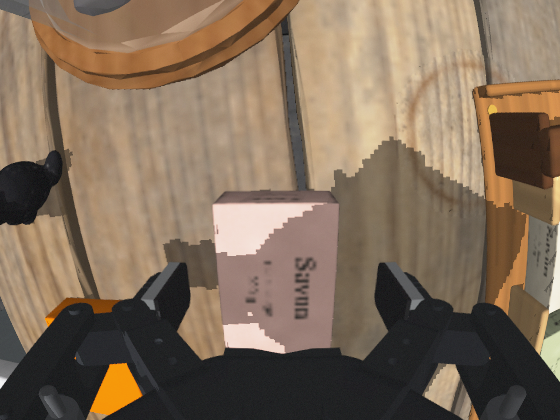

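The soap sits centred between the open pads, square to them. Closing.

>>> step_arm(plan=[[[0, -0.2, 0.2, 0, 0.8], [0, -0.2, 0.2, 0, 0.5], [0, -0.2, 0.2, 0, 0.4], [0, -0.2, 0.2, 0, 0.4], [0, -0.2, 0.2, 0, 0.4], [0, -0.2, 0.2, 0, 0.4], [0, -0.2, -0.5, 0, 0.4], [0, -0.2, -3, 0, 0.4], [0, -0.2, -6, 0, 0.4]]], force=40)

```text
time: 8.7
ee_pos: [0.3981, 0.2614, 0.0641]
orientation: [-0.001, 0.744, 0.669, -0.001]
force: [0.6, -0.1, -1.7]
gripper_width: 0.0489
```

```bash
python3 st.py;  python3 - <<'E'
from plant import read_camera
import cv2,numpy as np
for n in ("wrist","side"):
    c=read_camera(n); cv2.imwrite(f"pics/{n}7.png",c["img"]);np.savez(f"pics/{n}7.npz",**c)
E
```

```text
time 8.7
q [0.221, 0.412, -1.024, 1.938, 0.411, 1.022, -1.094]
dq [0.39, -0.475, -0.392, -0.278, -0.518, 0.55, 0.408]
joint_efforts [-3.552, -36.637, -10.944, -27.563, 1.073, -1.212, -0.985]
ee_pos [0.398, 0.261, 0.064]
orientation [-0.001, 0.744, 0.669, -0.001]
force [0.555, -0.064, -1.748]
gripper_width 0.049
r 0.4762 az 33.29
```

View pics/wrist7.png

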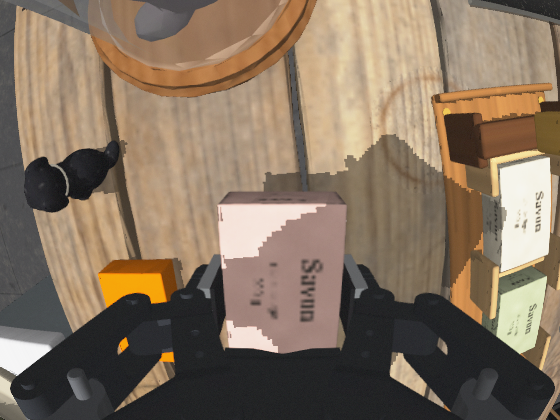

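View pics/side7.png

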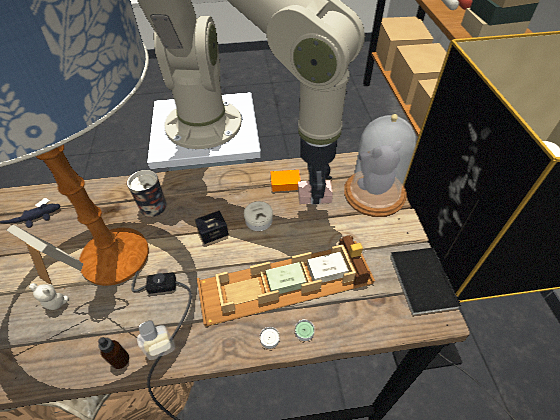

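```bash
python3 - <<'E'
from h import *
s=load("side0");c=load("scene0")
def S(u,v,z): return plane(s,190+u/4,180+v/4,z)[:2]
def C(u,v,z): return plane(c,170+u/4,140+v/3.75,z)[:2]
far=np.array([S(*p,.04) for p in [(127,497),(177,487),(272,458),(355,440),(446,411),(525,400),(612,375),(663,365)]])
near=np.array([S(*p,.04) for p in [(105,377),(150,368),(241,345),(322,328),(407,308),(485,291),(568,270),(615,260)]])
for n,P in(("far",far),("near",near)):
    k=np.polyfit(P[:,1],P[:,0],1);print(n,P.round(4).tolist(),"yaw",-np.arctan(k[0]))
b=np.array([S(*p,.006) for p in [(65,583),(738,408),(30,395)]]);print("board",b.round(3).tolist(), -np.arctan2(b[1,0]-b[0,0],b[1,1]-b[0,1]))
print("board end edge",np.arctan2(b[0,1]-b[2,1],b[0,0]-b[2,0]))
bs=[C(*p,.006) for p in [(415,22),(548,90),(205,365)]];print("scene board",np.round(bs,3).tolist(),-np.arctan2(bs[2][0]-bs[1][0],bs[2][1]-bs[1][1]))
# scene liner corners
L=np.array([C(*p,.008) for p in [(400,80),(460,112)]]);print(L)
i=cv2.resize(s["img"][255:330,190:290],None,fx=8,fy=8,interpolation=cv2.INTER_CUBIC);cv2.imwrite("pics/lin_s.png",i)
i=cv2.resize(c["img"][140:200,240:320],None,fx=10,fy=10,interpolation=cv2.INTER_CUBIC);cv2.imwrite("pics/lin_c.png",i)
E
```

```text
far [[0.6347, 0.0341], [0.6329, 0.0589], [0.6239, 0.107], [0.62, 0.1495], [0.6104, 0.1978], [0.61, 0.239], [0.6021, 0.2867], [0.6001, 0.3144]] yaw 0.12623806403123575
near [[0.5653, 0.0257], [0.5633, 0.0491], [0.5562, 0.0975], [0.552, 0.1411], [0.5461, 0.1878], [0.5415, 0.2313], [0.5346, 0.2787], [0.5319, 0.3057]] yaw 0.11975138725205844
board [[0.66, -0.002], [0.613, 0.357], [0.55, -0.019]] 0.12978916931432644
board end edge 0.15358174880278996
scene board [[0.663, -0.009], [0.552, -0.018], [0.519, 0.294]] 0.10504349965412732
[[0.62284843 0.04387763]
 [0.57340841 0.03996232]]
```

View pics/lin_s.png

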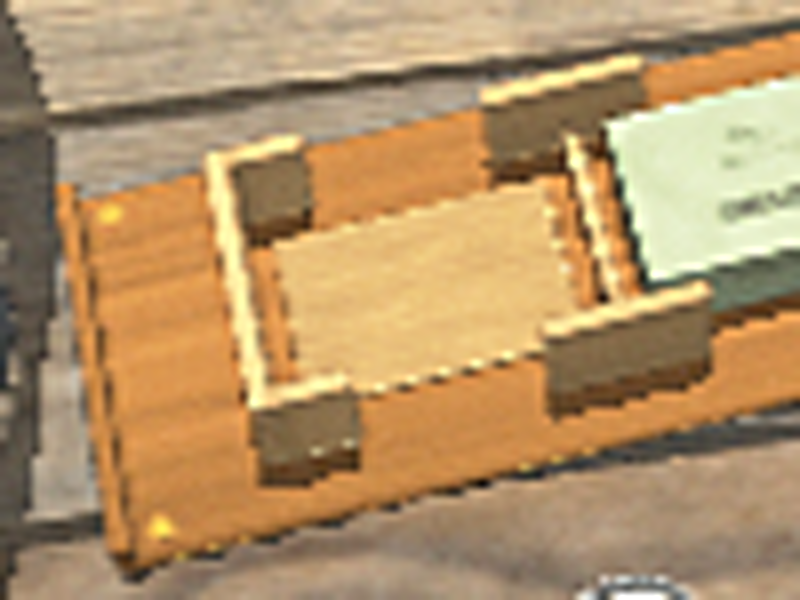

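View pics/lin_c.png

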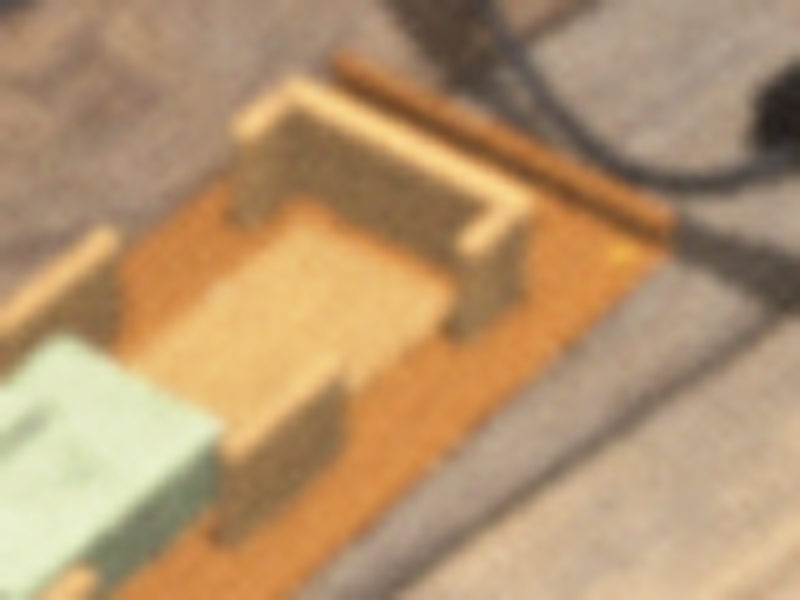

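```bash
python3 - <<'E'
from h import *
s=load("side0");c=load("scene0")
C=lambda u,v,z: plane(c,240+u/10-.45,140+v/10-.45,z)[:2]
S=lambda u,v,z: plane(s,190+u/8-.44,255+v/8-.44,z)[:2]
Q={"scene end wall outer corners":C,}
far,near=C(295,76,.04),C(535,200,.04);print("scene",far.round(4),near.round(4),np.hypot(*(far-near)))
y=np.array([-.1217,.9926]);print(" liner from scene", ((far+near)/2+y*.050).round(4))
sn,sf=S(207,155,.04),S(250,408,.04);print("side",sf.round(4),sn.round(4),np.hypot(*(sf-sn)));print(" liner from side",((sf+sn)/2+y*.05).round(4))
print("scene liner pts",C(320,205,.008).round(4),C(456,285,.008).round(4))
L=np.array([S(*p,.008) for p in [(276,245),(543,185),(578,340),(303,403)]]);print("side liner",L.round(4).tolist(),L.mean(0).round(4))
# tie: two view triangulation of same corners
def tri(u1,v1,u2,v2):
    o1,d1=ray(s,190+u1/8-.44,255+v1/8-.44);o2,d2=ray(c,240+u2/10-.45,140+v2/10-.45)
    A=np.stack([d1,-d2],1);t=np.linalg.lstsq(A,o2-o1,rcond=None)[0];a=o1+t[0]*d1;b=o2+t[1]*d2;return ((a+b)/2).round(4),np.linalg.norm(a-b).round(4)
print("tri near",tri(207,155,535,200),"tri far",tri(250,408,295,76))
E
```

```text
scene [0.6369 0.0336] [0.5616 0.0252] 0.07580533028903802
 liner from scene [0.5931 0.079 ]
side [0.6373 0.0322] [0.5643 0.024 ] 0.07344127781029738
 liner from side [0.5947 0.0777]
scene liner pts [0.6237 0.0375] [0.5779 0.0348]
side liner [[0.5751, 0.0376], [0.5672, 0.1099], [0.6142, 0.1143], [0.6217, 0.0423]] [0.5946 0.076 ]
tri near (array([0.5631, 0.0237, 0.0381]), np.float64(0.0003)) tri far (array([0.6373, 0.0325, 0.0394]), np.float64(0.001))
```

>>> step_arm(plan=[[[0, 0, -3, 0, 0.4], [-0.5, 0.7, -6, 0, 0.4], [-2, 2.6, -7, -2, 0.4], [-4.5, 6, -7, -4, 0.4], [-7.2, 9.5, -7, -6, 0.4], [-10, 13, -7, -8, 0.4], [-12.5, 16.3, -7, -10, 0.4], [-14.5, 19, -7, -12, 0.4], [-15.8, 20.7, -7, -13, 0.4], [-16.3, 21.4, -7, -13, 0.4], [-16.3, 21.4, -7, -13, 0.4], [-16.3, 21.4, -7, -13, 0.4]]])

```text
time: 10.0
ee_pos: [0.5935, 0.0786, 0.1338]
orientation: [-0.001, 0.663, 0.749, 0.0]
force: [-0.2, -0.0, -0.8]
gripper_width: 0.0492
```

```bash
python3 st.py;  python3 - <<'E'
from plant import read_camera
import cv2,numpy as np
for n in ("wrist","side","scene"):
    c=read_camera(n); cv2.imwrite(f"pics/{n}8.png",c["img"]);np.savez(f"pics/{n}8.npz",**c)
E
```

```text
time 10.0
q [0.504, 0.58, -0.973, 1.549, 0.492, 1.277, -0.415]
dq [-0.007, -0.01, -0.009, 0.008, -0.001, 0.001, 0.002]
joint_efforts [1.403, -56.568, -15.756, -32.986, 0.234, 0.024, 0.027]
ee_pos [0.593, 0.079, 0.134]
orientation [-0.001, 0.663, 0.749, 0.0]
force [-0.191, -0.008, -0.765]
gripper_width 0.049
r 0.5986 az 7.55
```

View pics/wrist8.png

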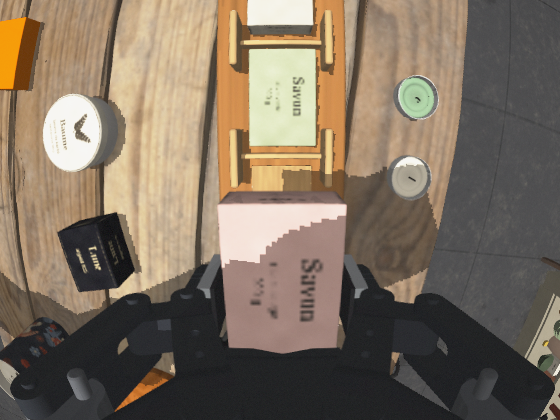

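View pics/side8.png

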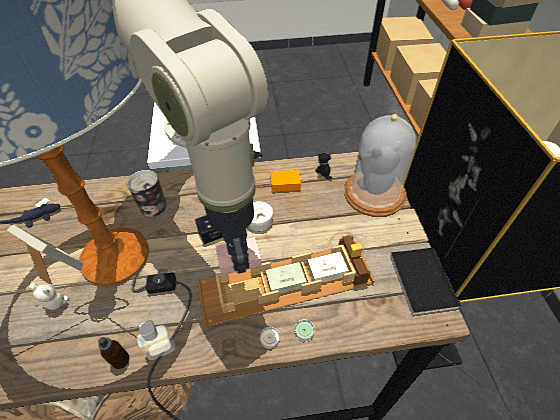

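View pics/scene8.png

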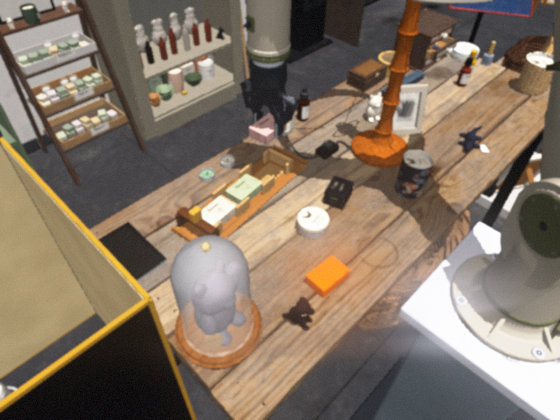

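```bash
python3 - <<'E'
from h import *
c=load("wrist8")
cv2.imwrite("pics/w8c.png",cv2.resize(c["img"][100:205,205:365],None,fx=5,fy=5,interpolation=cv2.INTER_CUBIC))
E
```

```text
(no output)
```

View pics/w8c.png

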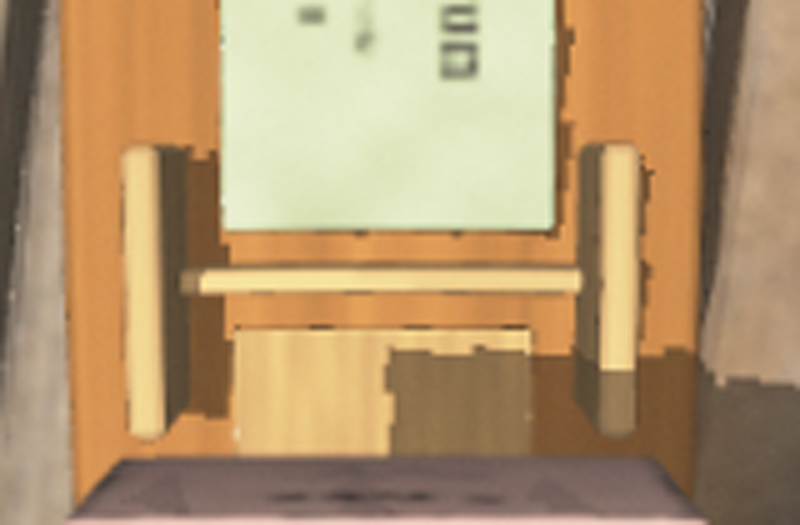

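```bash
python3 - <<'E'
from h import *
from plant import monitor
c=load("wrist8")
W=lambda u,v,z: plane(c,205+u/5-.4,100+v/5-.4,z,True)[:2]
lt=np.array([W(141,147,.04),W(148,438,.04)]);rt=np.array([W(620,147,.04),W(616,438,.04)])
print(lt.round(4).tolist(),rt.round(4).tolist(),"width",np.linalg.norm(lt-rt,axis=1),"len",np.linalg.norm(lt[0]-lt[1]))
ya=(lt[0]-lt[1]+rt[0]-rt[1]);ya/=np.linalg.norm(ya);xa=(rt-lt).mean(0);xa/=np.linalg.norm(xa)
print("yaw",np.arctan2(-ya[0],ya[1]),np.arctan2(xa[1],xa[0]))
y=np.array([-np.sin(.118),np.cos(.118)]);cen=(lt.mean(0)+rt.mean(0))/2-.046*y;print("liner centre",cen)
L=np.array([W(236,330,.008),W(531,330,.008)]);print("liner far edge",L.round(4),np.linalg.norm(L[0]-L[1]),"centre",(L.mean(0)-.037*y).round(4))
s=monitor.read_state();p=s['ee_pos'][:2];q=s['orientation'];a=2*np.arctan2(q[2],q[1]);print("tool x angle",a, "jaw yaw",a-np.pi/2)
# soap front top edge in tool coords: top z unknown ~ TCP z +.022
for (u,v),z in (((70,522),.134+.022),((708,522),.134+.022)):
    X=W(u,v,z)-p; print("soap left-end corner, tool x,y:",X@[np.cos(a),np.sin(a)],X@[np.cos(a-np.pi/2),np.sin(a-np.pi/2)])
d=cen-p;print("shift tool x,y cm",100*d@[np.cos(a),np.sin(a)],100*d@[np.cos(a-np.pi/2),np.sin(a-np.pi/2)])
E
```

```text
[[0.5498, 0.1402], [0.5551, 0.0972]] [[0.619, 0.1486], [0.6245, 0.1056]] width [0.06972824 0.06991681] len 0.043327478038546634
yaw 0.12647363379527343 0.12136395263753189
liner centre [0.5925333  0.07720255]
liner far edge [[0.5641 0.1109]
 [0.6129 0.1169]] 0.04919040965141587 centre [0.5928 0.0771]
tool x angle 1.6934524703781544 jaw yaw 0.12265614358325783
soap left-end corner, tool x,y: 0.0372627728732348 -0.02486981110962281
soap left-end corner, tool x,y: 0.03722316611032715 0.02481898356549568
shift tool x,y cm -0.115177359303156 -0.12752321421454027
```

Wrist-view fit: liner centre (0.5926, 0.0771), yaw 0.122; the soap is centred in the jaws. Lowering.

>>> step_arm(plan=[[[-0.1, -0.1, 2, 0, 0.4], [-0.1, -0.1, 4.5, 0, 0.4], [-0.1, -0.1, 7, 0, 0.4], [-0.1, -0.1, 9, 0, 0.4], [-0.1, -0.1, 10.5, 0, 0.4], [-0.1, -0.1, 11.3, 0, 0.4], [-0.1, -0.1, 11.7, 0, 0.4], [-0.1, -0.1, 11.9, 0, 0.4], [-0.1, -0.1, 12, 0, 0.4], [-0.1, -0.1, 12, 0, 0.4]]])

```text
time: 11.15
ee_pos: [0.5941, 0.076, 0.0145]
orientation: [0.0, 0.663, 0.748, 0.0]
force: [0.7, -0.0, -1.5]
gripper_width: 0.0493
```

```bash
python3 st.py;  python3 - <<'E'
from plant import read_camera
import cv2,numpy as np
for n in ("wrist",):
    c=read_camera(n); cv2.imwrite(f"pics/{n}9.png",c["img"]);np.savez(f"pics/{n}9.npz",**c)
E
```

```text
time 11.15
q [0.455, 0.705, -0.885, 1.655, 0.606, 1.077, -0.491]
dq [0.002, -0.001, -0.002, 0.001, -0.0, 0.001, 0.002]
joint_efforts [-0.077, -61.846, -18.517, -27.796, 0.033, -0.041, -0.015]
ee_pos [0.594, 0.076, 0.014]
orientation [0.0, 0.663, 0.748, 0.0]
force [0.694, -0.024, -1.455]
gripper_width 0.049
r 0.5989 az 7.29
```

View pics/wrist9.png

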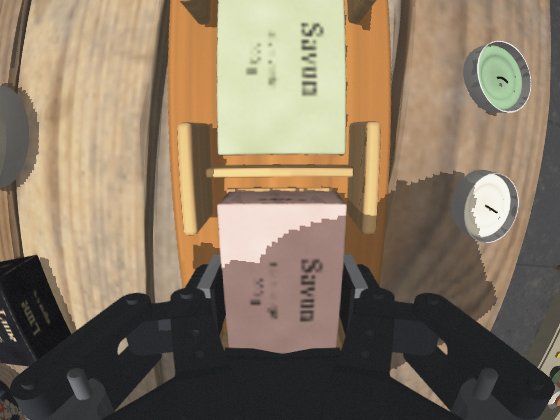

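>>> step_arm(plan=[[[0, 0, 0.1, 0, 0.4], [0, 0, 0.2, 0, 0.4], [0, 0, 0.2, 0, 0.4]]])

```text
time: 11.5
ee_pos: [0.5936, 0.0758, 0.0118]
orientation: [-0.0, 0.663, 0.748, -0.0]
force: [0.3, 0.4, -1.5]
gripper_width: 0.0494
```

>>> step_arm(plan=[[[0, 0, 0.1, 0, 0.4], [0, 0, 0.1, 0, 0.4]]])

```text
time: 11.7
ee_pos: [0.5937, 0.0759, 0.0108]
orientation: [-0.0, 0.663, 0.748, 0.0]
force: [0.5, 0.1, -1.3]
gripper_width: 0.0491
```

>>> step_arm(plan=[[[0, 0, 0.1, 0, 0.4], [0, 0, 0.1, 0, 0.4]]])

```text
time: 11.9
ee_pos: [0.5937, 0.0759, 0.0107]
orientation: [0.0, 0.663, 0.748, -0.0]
force: [-4.3, -0.1, 6.5]
gripper_width: 0.0493
```

>>> step_arm(plan=[[[0, 0, 0.1, 0, 0.4], [0, 0, 0.1, 0, 0.4]]])

```text
time: 12.1
ee_pos: [0.5937, 0.0759, 0.0106]
orientation: [0.0, 0.663, 0.748, -0.0]
force: [-6.6, -2.5, 17.0]
gripper_width: 0.0491
```

Contact at TCP z 0.0107 and the soap is seated. Easing off, then opening gently.

>>> step_arm(plan=[[[0, 0, -0.15, 0, 0.4], [0, 0, -0.15, 0, 0.62], [0, 0, -0.15, 0, 0.75], [0, 0, -0.15, 0, 0.85], [0, 0, -0.15, 0, 0.9], [0, 0, -0.15, 0, 0.9]]])

```text
time: 12.7
ee_pos: [0.5936, 0.0759, 0.0102]
orientation: [-0.0, 0.663, 0.748, 0.0]
force: [0.4, 0.4, -0.6]
gripper_width: 0.077
```

```bash
python3 st.py;  python3 - <<'E'
from plant import read_camera
import cv2,numpy as np
for n in ("wrist",):
    c=read_camera(n); cv2.imwrite(f"pics/{n}10.png",c["img"]);np.savez(f"pics/{n}10.npz",**c)
E
```

```text
time 12.7
q [0.453, 0.71, -0.882, 1.658, 0.61, 1.071, -0.494]
dq [0.0, -0.0, 0.001, -0.001, -0.0, -0.0, 0.001]
joint_efforts [0.004, -61.511, -18.279, -27.219, 0.015, 0.0, -0.0]
ee_pos [0.594, 0.076, 0.01]
orientation [-0.0, 0.663, 0.748, 0.0]
force [0.397, 0.379, -0.646]
gripper_width 0.077
r 0.5984 az 7.28
```

View pics/wrist10.png

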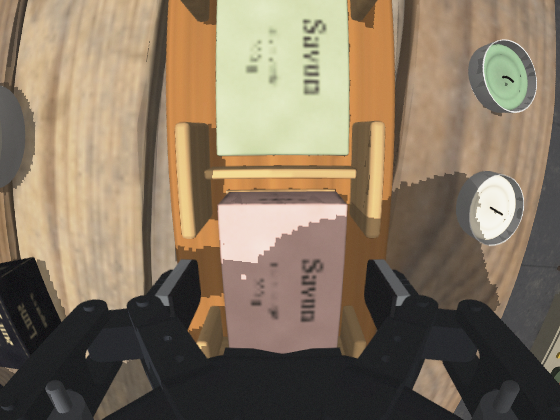

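>>> step_arm(plan=[[[0, 0, -0.5, 0, 0.9], [0, 0, -1.5, 0, 0.9], [0, 0, -3.5, 0, 0.9], [0, 0, -7, 0, 0.9], [0, 0, -11, 0, 0.9], [2, 0, -14, 0, 0.8], [6, 0, -14.5, 0, 0.7], [10.5, 0, -14.5, 0, 0.6], [15, 0, -14.5, 0, 0.6], [19, 0, -14.5, 0, 0.6], [22.5, 0, -14.5, 0, 0.6], [24, 0, -14.5, 0, 0.6]]])

```text
time: 13.95
ee_pos: [0.5626, 0.319, 0.1567]
orientation: [-0.001, 0.661, 0.75, 0.001]
force: [-0.2, -0.1, 0.3]
gripper_width: 0.0508
```

>>> step_arm(plan=[[[0, 0, 0, 0, 0.6], [0, 0, 0, 0, 0.6]]])

```text
time: 14.15
ee_pos: [0.565, 0.3138, 0.1559]
orientation: [0.0, 0.663, 0.748, 0.0]
force: [-0.3, -0.3, -0.3]
gripper_width: 0.0514
```

```bash
python3 st.py;  python3 - <<'E'
from plant import read_camera
import cv2,numpy as np
for n in ("wrist","side","scene"):
    c=read_camera(n); cv2.imwrite(f"pics/{n}11.png",c["img"]);np.savez(f"pics/{n}11.npz",**c)
    if n=="side": cv2.imwrite("pics/s11c.png",cv2.resize(c["img"][180:330,190:390],None,fx=4,fy=4,interpolation=cv2.INTER_CUBIC))
E
```

```text
time 14.15
q [0.055, 0.656, -0.957, 1.382, 0.534, 1.373, -0.784]
dq [0.031, -0.001, 0.019, 0.005, 0.002, -0.001, -0.0]
joint_efforts [-2.385, -64.273, -19.221, -31.731, -0.202, -0.077, -0.064]
ee_pos [0.565, 0.314, 0.156]
orientation [0.0, 0.663, 0.748, 0.0]
force [-0.3, -0.266, -0.322]
gripper_width 0.051
r 0.6463 az 29.04
```

View pics/wrist11.png

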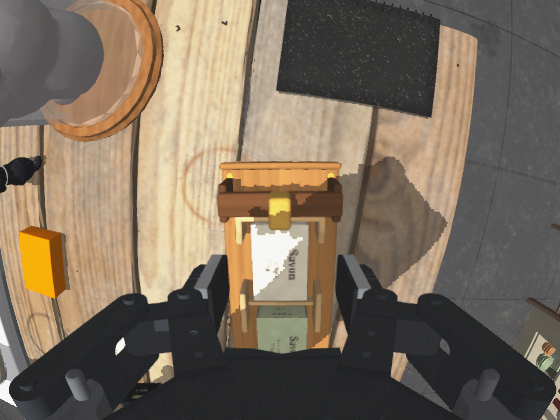

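View pics/s11c.png

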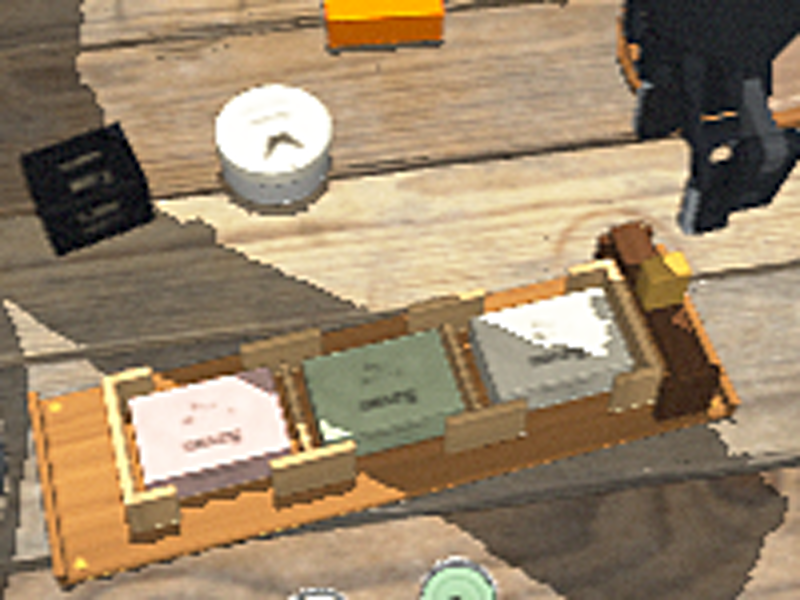

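```bash
python3 - <<'E'
from h import *
c=load("wrist11")
cv2.imwrite("pics/w11c.png",cv2.resize(c["img"][150:250,210:350],None,fx=5.5,fy=5.5,interpolation=cv2.INTER_CUBIC))
E
```

```text
(no output)
```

View pics/w11c.png

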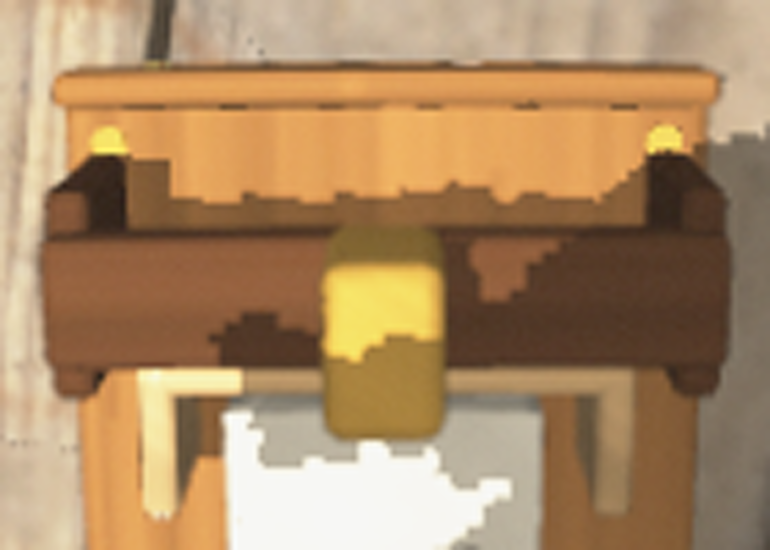

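```bash
python3 - <<'E'
from h import *
from plant import monitor
c=load("wrist11")
W=lambda u,v,z: plane(c,210+u/5.5-.4,150+v/5.5-.4,z,True)[:2]
A=np.array([W(323,262,.08),W(445,262,.08),W(445,438,.08),W(325,438,.08)]);m=A.mean(0)
print(A.round(4).tolist(),m,np.linalg.norm(A[0]-A[1]),np.linalg.norm(A[0]-A[3]))
s=monitor.read_state();p=s['ee_pos'][:2];q=s['orientation'];a=2*np.arctan2(q[2],q[1]);d=m-p
print("shift tool cm",100*d@[np.cos(a),np.sin(a)],100*d@[np.cos(a-np.pi/2),np.sin(a-np.pi/2)],a-np.pi/2,"final",m+.31*np.array([np.sin(.12),-np.cos(.12)]))
E
```

```text
[[0.5534, 0.3315], [0.5686, 0.3334], [0.5715, 0.3104], [0.5562, 0.3085]] [0.5624249  0.32096736] 0.015326497650562747 0.023170479636131266
shift tool cm 0.91374155760078 -0.232112829029074 0.1176536474789509 final [0.59953568 0.01319668]
```

>>> step_arm(plan=[[[0.9, -0.2, 2, 0, 0.6], [0.9, -0.2, 5, 0, 0.6], [0.9, -0.2, 7.5, 0, 0.6], [0.9, -0.2, 9, 0, 0.6], [0.9, -0.2, 9.7, 0, 0.6], [0.9, -0.2, 9.9, 0, 0.6], [0.9, -0.2, 9.9, 0, 0.6]]])

```text
time: 15.0
ee_pos: [0.5622, 0.323, 0.0572]
orientation: [0.0, 0.663, 0.748, 0.001]
force: [0.8, -0.5, 0.0]
gripper_width: 0.0513
```

```bash
python3 st.py;  python3 - <<'E'
from plant import read_camera
import cv2,numpy as np
for n in ("wrist",):
    c=read_camera(n); cv2.imwrite(f"pics/{n}12.png",c["img"]);np.savez(f"pics/{n}12.npz",**c)
E
```

```text
time 15.0
q [0.021, 0.748, -0.904, 1.479, 0.607, 1.211, -0.849]
dq [-0.002, -0.01, -0.007, -0.006, -0.001, 0.003, 0.0]
joint_efforts [0.169, -65.956, -19.029, -28.639, 0.064, -0.063, -0.025]
ee_pos [0.562, 0.323, 0.057]
orientation [0.0, 0.663, 0.748, 0.001]
force [0.819, -0.486, 0.013]
gripper_width 0.051
r 0.6484 az 29.87
```

View pics/wrist12.png

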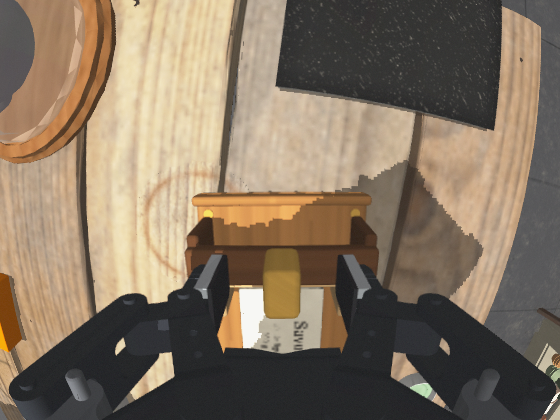

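The brass grip at (282,283) is centred between the pads. Closing on it and starting the sweep.

>>> step_arm(plan=[[[0, 0, 0, 0, 0.4], [0, 0, 0, 0, 0.2], [0, 0, 0, 0, 0.1], [0, 0, 0, 0, 0.1], [0, 0, 0, 0, 0.1], [-0.5, 0, 0, 0, 0.1], [-1.5, 0, 0, 0, 0.1], [-3, 0, 0, 0, 0.1], [-5, 0, 0, 0, 0.1], [-7, 0, 0, 0, 0.1]]], force=25)

```text
time: 16.05
ee_pos: [0.5709, 0.2523, 0.0571]
orientation: [0.0, 0.663, 0.748, 0.001]
force: [2.3, 1.5, 6.0]
gripper_width: 0.0156
```

```bash
python3 st.py;  python3 - <<'E'
from plant import read_camera
import cv2,numpy as np
for n in ("wrist",):
    c=read_camera(n); cv2.imwrite(f"pics/{n}13.png",c["img"]);np.savez(f"pics/{n}13.npz",**c)
E
```

```text
time 16.05
q [0.161, 0.706, -0.918, 1.552, 0.591, 1.18, -0.752]
dq [0.398, -0.107, -0.033, 0.181, -0.039, -0.079, 0.286]
joint_efforts [-2.371, -59.073, -16.73, -26.223, 0.019, 0.905, -0.777]
ee_pos [0.571, 0.252, 0.057]
orientation [0.0, 0.663, 0.748, 0.001]
force [2.302, 1.515, 5.955]
gripper_width 0.016
r 0.6241 az 23.84
```

View pics/wrist13.png

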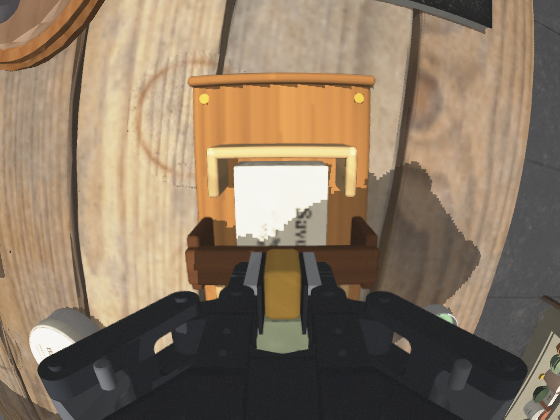

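>>> step_arm(plan=[[[-2, 0, 0, 0, 0.1], [-4, 0, 0, 0, 0.1], [-6, 0, 0, 0, 0.1], [-8, 0.05, 0, 0, 0.1], [-10, 0.05, 0, 0, 0.1], [-12, 0.05, 0, 0, 0.1], [-14, 0.05, 0, 0, 0.1], [-16, 0.1, 0, 0, 0.1], [-18, 0.1, 0, 0, 0.1], [-20, 0.1, 0, 0, 0.1]]])

```text
time: 17.1
ee_pos: [0.5957, 0.0534, 0.0571]
orientation: [0.0, 0.664, 0.748, 0.001]
force: [3.6, 1.1, 7.1]
gripper_width: 0.0154
```

```bash
python3 st.py;  python3 - <<'E'
from plant import read_camera
import cv2,numpy as np
for n in ("wrist","side"):
    c=read_camera(n); cv2.imwrite(f"pics/{n}14.png",c["img"]);np.savez(f"pics/{n}14.npz",**c)
E
```

```text
time 17.1
q [0.521, 0.657, -0.928, 1.628, 0.567, 1.146, -0.428]
dq [0.325, 0.001, 0.014, -0.011, -0.004, -0.009, 0.338]
joint_efforts [-0.83, -56.509, -15.434, -25.583, 0.094, 1.037, -0.858]
ee_pos [0.596, 0.053, 0.057]
orientation [0.0, 0.664, 0.748, 0.001]
force [3.606, 1.109, 7.076]
gripper_width 0.015
r 0.5981 az 5.12
```

View pics/wrist14.png

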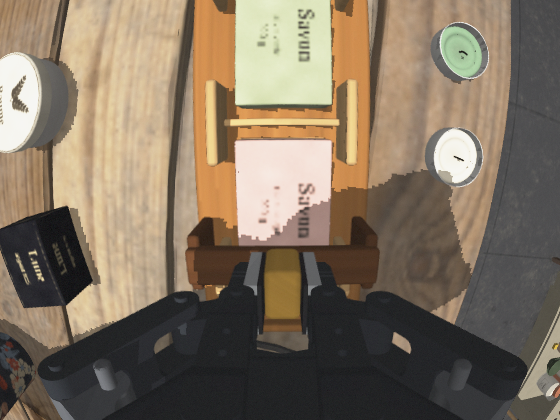

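View pics/side14.png

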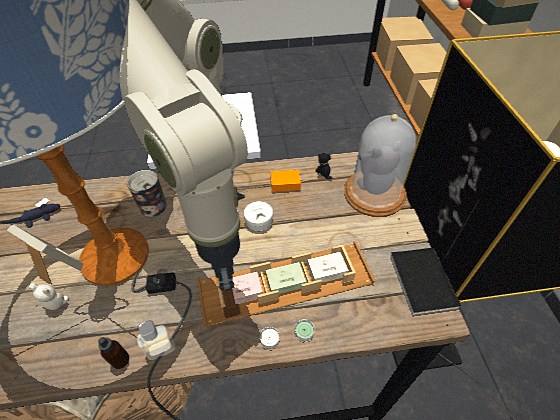

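>>> step_arm(plan=[[[-1, 0, 0, 0, 0.1], [-2, 0, 0, 0, 0.1], [-2.8, 0, 0, 0, 0.1], [-3.3, 0, 0, 0, 0.1], [-3.5, 0, 0, 0, 0.1]]])

```text
time: 17.7
ee_pos: [0.6002, 0.0186, 0.0571]
orientation: [0.001, 0.664, 0.748, 0.001]
force: [2.1, 1.2, 8.1]
gripper_width: 0.0156
```

>>> step_arm(plan=[[[-0.2, 0, 0, 0, 0.1], [-0.4, 0, 0, 0, 0.1]]])

```text
time: 17.9
ee_pos: [0.6003, 0.0174, 0.0571]
orientation: [-0.0, 0.663, 0.749, 0.002]
force: [0.9, 9.9, 5.5]
gripper_width: 0.0155
```

>>> step_arm(plan=[[[-0.1, 0, 0, 0, 0.1], [-0.2, 0, 0, 0, 0.1], [-0.2, 0, 0, 0, 0.1]]])

```text
time: 18.2
ee_pos: [0.6003, 0.0174, 0.0571]
orientation: [-0.001, 0.662, 0.749, 0.002]
force: [1.6, 10.5, 5.4]
gripper_width: 0.0152
```

```bash
python3 st.py;  python3 - <<'E'
from plant import read_camera
import cv2,numpy as np
for n in ("wrist","scene"):
    c=read_camera(n); cv2.imwrite(f"pics/{n}15.png",c["img"]);np.savez(f"pics/{n}15.npz",**c)
E
```

```text
time 18.2
q [0.581, 0.662, -0.927, 1.621, 0.564, 1.147, -0.36]
dq [-0.002, -0.001, 0.001, -0.0, 0.001, -0.001, -0.0]
joint_efforts [6.37, -57.879, -10.806, -26.926, 2.515, 2.18, 0.067]
ee_pos [0.6, 0.017, 0.057]
orientation [-0.001, 0.662, 0.749, 0.002]
force [1.599, 10.473, 5.368]
gripper_width 0.015
r 0.6005 az 1.66
```

View pics/wrist15.png

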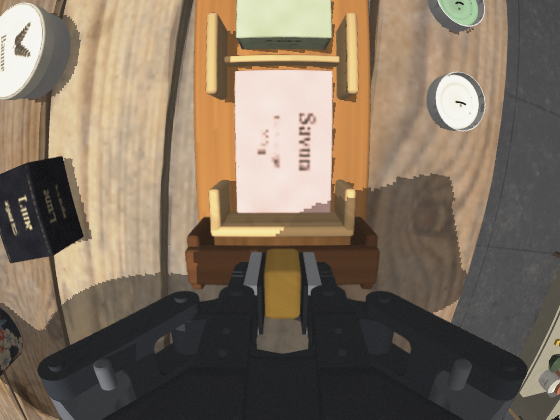

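At the stop: 10 N and no further motion, about 0.308 m travelled. Easing off, opening and lifting clear.

>>> step_arm(plan=[[[0.3, 0, 0, 0, 0.1], [0.3, 0, 0, 0, 0.3], [0.3, 0, 0, 0, 0.5], [0.3, 0, 0, 0, 0.55], [0.3, 0, 0, 0, 0.55], [0.3, 0, -1, 0, 0.55], [0.3, 0, -3, 0, 0.55], [0.3, 0, -6, 0, 0.55], [0.3, 0, -10, 0, 0.55]]])

```text
time: 19.2
ee_pos: [0.5987, 0.0169, 0.1566]
orientation: [-0.001, 0.663, 0.748, -0.001]
force: [1.1, -0.9, 0.3]
gripper_width: 0.0469
```

>>> step_arm(plan=[[[1, -1, -2, 0, 0.55], [3, -3, -3, 0, 0.55], [6, -6, -3, 0, 0.55], [10, -9, -3, 0, 0.55], [14, -12, -3, 0, 0.55], [18, -15, -3, 0, 0.55], [20, -16, -3, 0, 0.55], [20, -16, -3, 0, 0.55], [20, -16, -3, 0, 0.55]]])

```text
time: 20.1
ee_pos: [0.4171, 0.1965, 0.1869]
orientation: [0.001, 0.663, 0.749, 0.0]
force: [0.0, -1.0, -0.6]
gripper_width: 0.0471
```

```bash
python3 st.py;  python3 - <<'E'
from plant import read_camera
import cv2,numpy as np
for n in ("wrist","scene","side"):
    c=read_camera(n); cv2.imwrite(f"pics/{n}16.png",c["img"]);np.savez(f"pics/{n}16.npz",**c)
    if n=="side": cv2.imwrite("pics/s16c.png",cv2.resize(c["img"][180:330,190:390],None,fx=4,fy=4,interpolation=cv2.INTER_CUBIC))
    if n=="scene": cv2.imwrite("pics/c16c.png",cv2.resize(c["img"][140:300,170:370],None,fx=4,fy=3.75,interpolation=cv2.INTER_CUBIC))
E
```

```text
time 20.1
q [0.591, 0.216, -1.217, 1.828, 0.215, 1.244, -0.566]
dq [0.021, 0.021, 0.031, -0.009, 0.005, -0.003, 0.001]
joint_efforts [-1.583, -27.729, -8.831, -34.654, -0.302, -0.014, -0.111]
ee_pos [0.417, 0.196, 0.187]
orientation [0.001, 0.663, 0.749, 0.0]
force [0.019, -0.969, -0.619]
gripper_width 0.047
r 0.461 az 25.22
```

View pics/s16c.png

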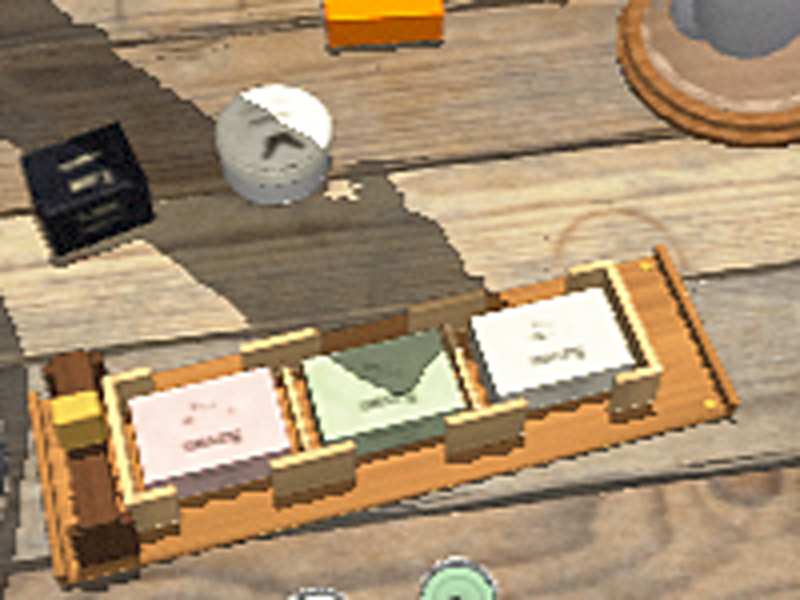

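View pics/c16c.png

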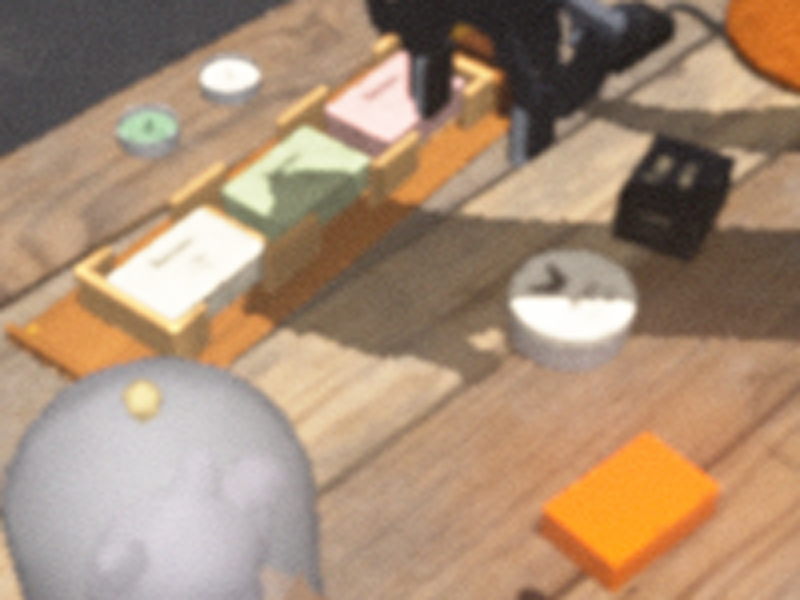

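```bash
python3 - <<'E'
from h import *
s=load("side16")
S=lambda u,v,z: plane(s,190+u/4,180+v/4,z)[:2]
g0=np.mean([S(*p,.08) for p in [(640,262),(683,252),(692,275),(650,288)]],0)
g1=np.mean([S(*p,.08) for p in [(52,400),(97,391),(103,413),(58,425)]],0)
print("gauge travel",np.linalg.norm(g1-g0),g1)
P=np.array([S(*p,.034) for p in [(130,402),(275,370),(296,450),(143,486)]]);print("soap",P.mean(0),"vs liner side .5946 .0765; sides",np.linalg.norm(P[0]-P[1]),np.linalg.norm(P[1]-P[2]))
E
```

```text
gauge travel 0.30482504362949264 [0.60440367 0.01655744]
soap [0.59843295 0.07805914] vs liner side .5946 .0765; sides 0.07686465754273276 0.048141042141570195
```

```bash
python3 -c "
from plant import job; print(job.sign_off())"; python3 st.py | tail -8
```

```text
the job is handed in; nothing more can be done
None
the job is handed in; nothing more can be done
```

I laid the pink soap flat in the empty right-hand compartment, let go of it, and swept the gauge bridge by its brass grip to the far stop. The job was handed in at about 20 s of the 56 s allowed. The sign-off gives no verdict.

**Soap:** It seated on the liner with light contact, TCP z 0.0107 m. The last side picture shows it flat and below the rim. Its centre measured about 4 mm across and 2 mm along the tray from the liner centre, within the 12 mm limit. The soap was not re-measured with the wrist camera after release.

**Gauge:** It stopped hard at about 10 N with no further motion. The arm's own travel gave 0.308 m and the side picture gave 0.305 m, 3 mm apart, both above the required 0.295 m.

**At hand-in:** The arm stood clear at z 0.19, touching nothing, with a wrist force of about 1 N.

**Possible trouble on the way:**
- **Joint 2:** it read -0.2508 rad for a moment while the arm folded past the lamp, against a range limit of -0.25.
- **Lamp shade:** the passing height and radius left the gripper slightly overlapping the shade as I had measured it. No contact force appeared at any point.

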